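# Top up the finger moistener at the cash desk

### The arm

A 6-joint arm with a two-finger parallel gripper is mounted at the origin on the work surface. World frame = base frame: x ahead of the robot, y to its left, z up, the work surface at z = 0. Lengths are in m, angles in rad, forces in N, time in s.
With the tool pointing down it reaches from about 0.375 to 0.925 m from the base axis. Payload 5.7 kg.
Tool frame: the origin (TCP) lies midway between the tips of the shut fingers; the grasp point (between the pads) lies 19 mm behind it; z points along the fingers, x is the direction in which the jaws open and shut, and the axes are right-handed (so a half turn about z gives the same grasp; the last joint's range is limited). The gripper opens to 88 mm and grips with 3 to 60 N. Pads are 20 mm wide; open, the fingers measure 115 mm over their backs; the gripper's body (75 mm by 178 mm) begins 61 mm behind the grasp point.
Start: joints at [1.073, 0.359, 1.51, -0, 1.272, -0.115], TCP at [0.224, 0.557, 0.223] pointing down, gripper open.
Joint ranges: [-2.97, 2.97], [-1.01, 2.36], [0.21, 2.38], [-0.96, 4.11], [0.2, 2.71], [-2.98, 2.98]. Speed limits (rad/s): [2.39, 2.39, 3.14, 3.14, 3.14, 3.14].

### API

Orientations are given as a unit quaternion [x, y, z, w].
In Python, from bench import move_ptp, servo_line, goto_joints, move_gripper, sleep, inverse_kinematics, capture, PlanningError, close_job, spot_in, silhouettes, current_clock, current_joint_pos, current_qvel, current_joint_torque, current_position, current_orientation, current_force, current_torque, current_finger_gap gives the robot as it stands. Calls block until the motion is done:
- move_ptp(position, orientation): joint-space move of the TCP to a pose.
- servo_line(position, orientation=None, rate=0.15, contact_N=None): straight line of the TCP; orientation=None keeps the orientation; rate is the mean speed in m/s. With contact_N (N) it stops when the force on the tool has changed by that much, and returns True; else False.
- goto_joints(angles): joint-space move.
- move_gripper(opening): finger opening in m; the grip force is fixed at half the most; returns when the fingers have stopped.
- sleep(seconds).
- inverse_kinematics(position, orientation): joint angles nearest the present ones, or None.
- capture(name): name is "scene" or "top" or "wrist"; returns a dict with "image" (384x512x3 uint8, blue, green, red), "range_z" (384x512 float32, m along the optical axis (not along the pixel's ray), 0 where there is no reading), "intrinsics" (3x3 intrinsics, pixels), "k1" (the pictures are not rectified: a ray, as slopes to the right and down, at radius r is drawn at 1 + k1 r^2 times it, then the intrinsics apply), "R" (3x3) and "t" (3): a world point X has camera coordinates R X + t. Camera axes: x right, y down, z forward; pixel columns grow to the right and rows downward; lengths in m; the calibration is good to about 2 mm. A picture is of the moment at which its call begins.
A pose or a line that the arm cannot do raises PlanningError and nothing moves.
- close_job(): hands the job in, once; it reports no verdict.
Trained networks look in the newest picture that a camera, given by its name, has taken for a name from the list of things; names that differ only in an ending like _2 or _b are one class to them, and where a whole thing is asked for, a point or a joint stands for the part that bears it (a point fixed in the world has none). Each returns a list of dicts, best first, with "conf" (0 to 1); they miss things now and then, are a little off and sometimes report something else, mostly with a low value. They report only what shows in the picture. A call takes as long as a camera call.
- spot_in(camera, query): "xy" ([column, row] in pixels, amid what is visible of it).
- silhouettes(camera, query): "region" (384x512 bool, what is visible of it) and "xy" ([column, row] in pixels, amid what is visible of it).
Readings, each from a call of its own:
- current_clock(): time.
- current_joint_pos(): joint angles.
- current_qvel(): joint speeds.
- current_joint_torque(): joint torques, N m.
- current_position(): TCP position.
- current_orientation(): TCP orientation.
- current_force(): force on the tool from outside, world axes, zero at the start.
- current_torque(): the same for the moment, N m.
- current_finger_gap(): finger opening in m.
Only numpy, scipy, OpenCV 4.12 (cv2) and the standard library are available. Lean on these libraries where they do the work, as an engineer would, in place of code of your own. Each camera call takes 0.05 s, during which the arm holds its last target.

### The job

Top up the cashier's finger moistener: stand it on the counter with its open trough under the spout of the clamped pump bottle, let go, then press the pump head fully down and let it spring right back up. Then put the moistener back on its rubber mat, wholly on it and standing level. Never work the pump unless the spout is over the trough, don't tip or drop the moistener, and leave everything else on the counter where it is.

Things in the scene. Friction and masses are not known exactly. Their poses are not given: they have to be found in the camera images.
- moistener_mid (a point): Centre, half-way up, of the loose desk finger moistener: a grey plastic tray 116 mm long (its x), 56 wide (y), walls 30 high and 4 thick, flat underside 15 mm below this point; 0.17 to 0.34 kg. It starts on the mat. z up. A white ceramic roller lies across the -x end, the +x end is an open trough. The straight side walls can be gripped across the 56 mm anywhere along their length.
- moistener_roller (a point): Point under the middle of the moistener's roller (diameter 33 mm, its top 25 mm above this point): 36 mm from moistener_mid towards -x, same height and axes. The centre of mass is within 25 mm of it. Gripping the side walls here keeps the hand clear of the pump.
- moistener_trough (a point): Middle of the moistener's open trough: 22 mm from moistener_mid towards +x, same height and axes. Measured from this point the trough is open from x = -34 to +32 mm and y = -24 to +24 mm.
- moistener: The moistener itself; origin at the centre of its underside, axes as moistener_mid.
- mat: Flat black rubber mat fixed to the counter, 180 mm (its x) by 140 mm (y), 3 mm thick; origin at the centre of its underside, z up. The moistener lives here.
- press_top (a point): Centre of the flat top of the white pump head (diameter 31 mm), 198 mm above the counter when up, on the axis of a white pump bottle (diameter 56 mm, 159 mm high to the collar's top) clamped in a steel bracket that cannot move. Its x axis is level and points from the spout towards the bottle, z up. The bracket's base plate is 76 mm wide, 4 thick; it reaches 30 mm from the axis on the spout side.
- spout_tip (a point): Mouth of the pump's spout, facing down: 72 mm from the head's axis along -x, 171 mm above the counter when the head is up; axes as press_top. The spout is a 9 mm tube and moves down with the head. A moistener whose x axis points the same way lies lengthwise under it, roller end away from the bottle.
- pump_head (a joint): Travel of the pump head, m: 0 = up, 0.016 = fully down against its stop. Sprung: 3 N starts it, about 10 N holds it fully down; it comes up by itself.
- calculator: Bystander: pocket calculator, 125 x 74 x 16 mm, lying flat; origin at the centre of its underside.
- stapler: Bystander: black desk stapler, 125 x 34 x 55 mm; origin at the centre of its underside.
- pen_cup: Bystander: black pen cup, diameter 80 mm, 95 mm high with pens up to 150 mm; origin at the centre of its underside.
- note_bundle: Bystander: banded bundle of notes, 150 x 70 x 21 mm; origin at the centre of its underside.
- coin_roll_a: Bystander: upright paper coin roll, diameter 27 mm, 62 mm high; origin at the centre of its underside.
- coin_roll_b: Bystander: upright paper coin roll, diameter 25 mm, 55 mm high; origin at the centre of its underside.
- desk_stamp: Bystander: wooden hand stamp, diameter 41 mm, 73 mm high, upright; origin at the centre of its underside.

How it is judged:
By the outcome, as a careful person would: the job done as asked, in the order asked, and still so for the second after the job is handed in, with the robot touching nothing.
It also fails if it takes over 72 s, if anything falls off the work surface, if the arm or the gripper's body presses on something with over 40 N, if the wrist force passes 120 N, or if a joint passes its speed limit or range.

## Working session

There is one attempt and no reset: what is moved stays moved. The work goes in short steps, each a Python script; the robot and the scene stay as the last script left them, time stands still between calls to the robot, and variables do not carry over. Pictures are saved under pics/ and viewed, and the job is handed in when it is done.

```bash
mkdir -p pics; ls; python3 - <<'E'
from bench import *
import cv2,numpy as np
print(current_clock(),current_orientation())
for c in ["scene","top","wrist"]:
    d=capture(c); cv2.imwrite(f"pics/{c}0.png",d["image"])
    print(c,d["k1"],(-d["R"].T@d["t"]).round(3))
    for n in ["moistener","mat","press_top","spout_tip","moistener_trough","moistener_roller"]:
        try:
            r=spot_in(c,n); print(n,[(np.round(x["xy"]),round(x["conf"],2)) for x in r[:3]])
        except Exception as e: print(n,e)
E
```

```text
pics
0.0 [ 8.28705251e-01  5.59684530e-01 -8.05606308e-04  4.30588717e-04]
scene -0.06271169973809074 [ 1.534 -0.06   0.922]
moistener [(array([349., 212.]), 0.81)]
mat [(array([339., 227.]), 0.94)]
press_top [(array([162., 188.]), 0.71)]
spout_tip [(array([161., 190.]), 0.76)]
moistener_trough [(array([349., 210.]), 0.84)]
moistener_roller [(array([352., 212.]), 0.68), (array([396., 186.]), 0.49)]
top -0.18902537676474965 [0.251 0.02  1.561]
moistener [(array([176., 199.]), 0.69)]
mat [(array([187., 196.]), 0.71)]
press_top [(array([344., 169.]), 0.55)]
spout_tip [(array([343., 172.]), 0.52)]
moistener_trough [(array([176., 197.]), 0.9)]
moistener_roller [(array([180., 196.]), 0.83), (array([118., 228.]), 0.51)]
wrist -0.07465681294753788 [0.16  0.583 0.385]
moistener []
mat []
press_top []
spout_tip []
moistener_trough []
moistener_roller []
```

View pics/scene0.png

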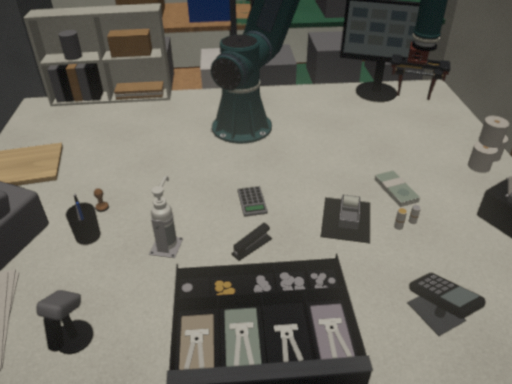

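View pics/top0.png

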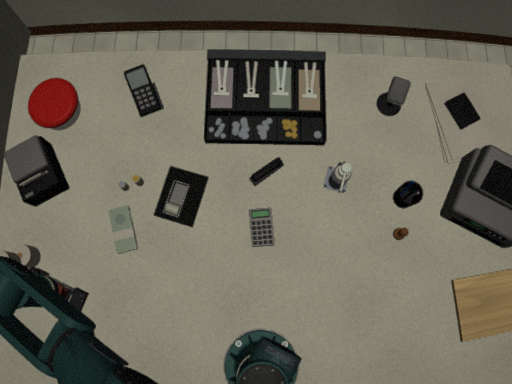

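View pics/wrist0.png

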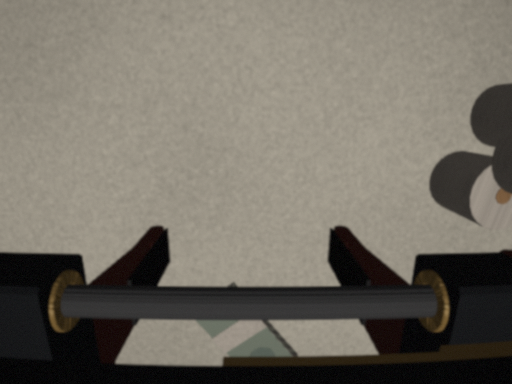

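The scene view shows the moistener on its mat at about (349,212), and the pump bottle at (162,225) with its spout tip near (167,180). The top view shows the mat at (182,196), the pump at (340,176), the calculator at (261,227) and the stapler at (266,171). The wrist view doesn't show anything useful yet. Next I'll build a point cloud.

```bash
cat > h.py <<'E'
from bench import *
import cv2,numpy as np
def cloud(d):
    K=d["intrinsics"];k=d["k1"];z=d["range_z"]
    v,u=np.mgrid[0:384,0:512]
    xd=np.stack([(u-K[0,2])/K[0,0],(v-K[1,2])/K[1,1]],-1)
    x=xd.copy()
    for _ in range(15):
        r2=(x**2).sum(-1,keepdims=True); x=xd/(1+k*r2)
    P=np.concatenate([x*z[...,None],z[...,None]],-1)
    W=(P-d["t"])@d["R"]
    W[z<=0]=np.nan
    return W
def proj(d,X):
    X=np.atleast_2d(X);P=X@d["R"].T+d["t"];s=P[:,:2]/P[:,2:]
    s=s*(1+d["k1"]*(s**2).sum(1,keepdims=True))
    K=d["intrinsics"];return s*[K[0,0],K[1,1]]+[K[0,2],K[1,2]]
def crop(d,u,v,w,h,name,f=6):
    im=d["image"][v:v+h,u:u+w]; cv2.imwrite("pics/"+name,cv2.resize(im,None,fx=f,fy=f,interpolation=cv2.INTER_CUBIC))
E
python3 - <<'E'
from h import *
for c in ["scene","top"]:
    d=capture(c);W=cloud(d);im=d["image"]
    np.savez(f"{c}0.npz",**d)
    for n in ["moistener","mat","press_top","calculator","stapler","pen_cup","note_bundle","coin_roll_a","desk_stamp"]:
        for r in silhouettes(c,n)[:2]:
            m=r["region"];p=W[m];p=p[~np.isnan(p[:,0])]
            if len(p)==0: continue
            pp=p[p[:,2]<0.3]
            box=cv2.minAreaRect(pp[:,:2].astype(np.float32)) if len(pp)>3 else None
            print(c,n,round(r["conf"],2),m.sum(),"med",np.median(p,0).round(3),"zr",np.percentile(p[:,2],[2,98]).round(3),np.round(box[0],3),np.round(box[1],3),round(box[2],1))
    if c=="top":
        crop(d,300,140,90,70,"top_pump.png",8);crop(d,140,150,90,90,"top_mat.png",6)
    else:
        crop(d,130,160,90,100,"sc_pump.png",6);crop(d,310,180,70,70,"sc_mat.png",8)
E
```

```text
scene moistener 0.79 619 med [0.537 0.288 0.022] zr [0.006 0.044] [0.539 0.29 ] [0.056 0.124] 73.6
scene mat 0.69 1392 med [0.583 0.261 0.004] zr [0.    0.008] [0.554 0.279] [0.141 0.188] 74.7
scene press_top 0.54 188 med [ 0.612 -0.242  0.196] zr [0.001 0.201] [ 0.473 -0.264] [0.314 0.05 ] 11.8
scene press_top 0.26 637 med [0.537 0.289 0.022] zr [0.006 0.044] [0.539 0.29 ] [0.056 0.124] 73.5
scene calculator 0.57 722 med [0.464 0.005 0.016] zr [0.001 0.021] [0.443 0.006] [0.152 0.078] 6.0
scene stapler 0.65 716 med [ 0.652 -0.008  0.036] zr [0.005 0.056] [0.631 0.003] [0.052 0.165] 47.2
scene pen_cup 0.87 1179 med [ 0.585 -0.47   0.068] zr [0.001 0.145] [ 0.482 -0.514] [0.263 0.082] 25.9
scene pen_cup 0.3 168 med [0.589 0.468 0.036] zr [0.002 0.058] [0.585 0.471] [0.026 0.027] 76.3
scene note_bundle 0.6 863 med [0.45  0.464 0.021] zr [0.003 0.025] [0.436 0.467] [0.155 0.077] 16.8
scene coin_roll_a 0.69 243 med [ 0.446 -0.456  0.023] zr [0.001 0.075] [ 0.399 -0.477] [0.13  0.039] 24.3
scene coin_roll_a 0.48 197 med [0.608 0.417 0.043] zr [0.003 0.065] [0.601 0.42 ] [0.026 0.033] 73.8
[... 886 characters left out ...]
p stapler 0.6 382 med [ 0.638 -0.009  0.042] zr [0.001 0.055] [ 0.644 -0.01 ] [0.037 0.131] 40.6
top pen_cup 0.66 653 med [ 0.557 -0.472  0.057] zr [-0.002  0.143] [ 0.561 -0.482] [0.089 0.093] 41.8
top note_bundle 0.85 991 med [0.431 0.469 0.02 ] zr [0.    0.027] [0.433 0.476] [0.152 0.082] 15.1
top coin_roll_a 0.53 59 med [0.577 0.469 0.053] zr [0.018 0.059] [0.58  0.471] [0.025 0.019] 41.7
top coin_roll_a 0.52 105 med [0.597 0.422 0.058] zr [0.002 0.066] [0.604 0.431] [0.045 0.027] 47.4
top desk_stamp 0.7 155 med [ 0.603 -0.236  0.195] zr [0.16  0.202] [ 0.616 -0.244] [0.03  0.158] 66.9
top desk_stamp 0.5 171 med [ 0.435 -0.448  0.015] zr [-0.004  0.074] [ 0.439 -0.462] [0.042 0.059] 11.3
```

```bash
cd pics; python3 -c "
import cv2,numpy as np
a=[cv2.resize(cv2.imread(f),(400,300)) for f in ['top_pump.png','top_mat.png','sc_pump.png','sc_mat.png']]
cv2.imwrite('mont.png',np.vstack([np.hstack(a[:2]),np.hstack(a[2:])]))"
```

```text
(no output)
```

View pics/mont.png

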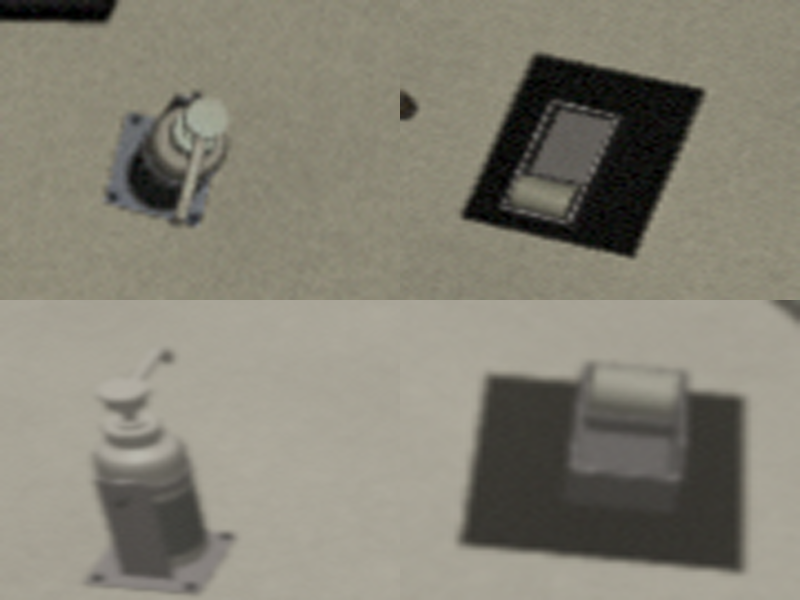

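The top crop shows the tray lying diagonally, with its roller end towards the robot. The pump head is at the upper right of the bottle, and the spout runs towards the robot and slightly to +y. Both match the tray's own heading. Next I'll fit the axes precisely.

```bash
python3 - <<'E'
from h import *
for c in ["scene","top"]:
    d=dict(np.load(f"{c}0.npz"));W=cloud(d).reshape(-1,3)
    near=np.hypot(W[:,0]-.59,W[:,1]+.235)<.13
    P=W[near]
    for lo,hi in [(.19,.21),(.165,.19),(.1,.165),(0.002,.008)]:
        q=P[(P[:,2]>lo)&(P[:,2]<hi)]
        if len(q)<3: print(c,lo,len(q));continue
        print(c,lo,len(q),"mean",q.mean(0).round(4),"min",q.min(0).round(3),"max",q.max(0).round(3))
    q=P[P[:,2]>.165]
    far=q[np.hypot(q[:,0]-.608,q[:,1]+.24)>.025]; print("spout pts\n",far.round(3)[:60] if c=="scene" else far[::2].round(3))
    near=np.hypot(W[:,0]-.54,W[:,1]-.29)<.09
    q=W[near&(W[:,2]>.027)&(W[:,2]<.036)];print("rim",len(q),cv2.minAreaRect(q[:,:2].astype(np.float32)))
    q=W[near&(W[:,2]>.036)];print("roller",len(q),q.mean(0),q[:,2].max(),cv2.minAreaRect(q[:,:2].astype(np.float32)))
E
```

```text
scene 0.19 133 mean [ 0.6019 -0.2413  0.1973] min [ 0.545 -0.259  0.191] max [ 0.629 -0.225  0.202]
scene 0.165 54 mean [ 0.6038 -0.2412  0.1774] min [ 0.541 -0.256  0.165] max [ 0.626 -0.223  0.19 ]
scene 0.1 488 mean [ 0.6298 -0.2423  0.1318] min [ 0.593 -0.27   0.1  ] max [ 0.656 -0.216  0.165]
scene 0.002 1363 mean [ 0.6048 -0.2255  0.0036] min [ 0.461 -0.364  0.002] max [ 0.719 -0.107  0.008]
spout pts
 [[ 0.549 -0.229  0.195]
 [ 0.546 -0.227  0.192]
 [ 0.545 -0.225  0.191]
 [ 0.555 -0.232  0.196]
 [ 0.555 -0.229  0.195]
 [ 0.553 -0.227  0.194]
 [ 0.548 -0.225  0.19 ]
 [ 0.56  -0.234  0.197]
 [ 0.558 -0.231  0.195]
 [ 0.56  -0.228  0.196]
 [ 0.557 -0.226  0.194]
 [ 0.547 -0.225  0.186]
 [ 0.563 -0.236  0.196]
 [ 0.57  -0.232  0.2  ]
 [ 0.563 -0.231  0.196]
 [ 0.561 -0.229  0.194]
 [ 0.55  -0.228  0.185]
 [ 0.547 -0.226  0.183]
 [ 0.546 -0.223  0.182]
 [ 0.57  -0.235  0.198]
 [ 0.567 -0.233  0.196]
 [ 0.566 -0.231  0.194]
 [ 0.565 -0.228  0.194]
 [ 0.547 -0.229  0.18 ]
 [ 0.546 -0.226  0.179]
 [ 0.545 -0.224  0.178]
 [ 0.57  -0.238  0.195]
 [ 0.572 -0.235  0.196]
 [ 0.575 -0.232 
[... 1244 characters left out ...]
195]
 [ 0.569 -0.229  0.18 ]
 [ 0.566 -0.232  0.195]
 [ 0.562 -0.228  0.199]
 [ 0.561 -0.226  0.192]
 [ 0.561 -0.232  0.192]
 [ 0.556 -0.225  0.197]
 [ 0.554 -0.223  0.196]
 [ 0.551 -0.227  0.207]
 [ 0.552 -0.226  0.192]
 [ 0.55  -0.221  0.185]
 [ 0.549 -0.227  0.189]
 [ 0.545 -0.22   0.192]
 [ 0.545 -0.226  0.195]
 [ 0.542 -0.223  0.191]
 [ 0.542 -0.219  0.179]
 [ 0.541 -0.225  0.182]
 [ 0.539 -0.223  0.177]]
rim 143 ((0.5395035147666931, 0.2918122112751007), (0.05825585126876831, 0.11651892215013504), 72.80013275146484)
roller 113 [0.50741847 0.3019133  0.04054894] 0.051796733039064166 ((0.5387324690818787, 0.2928216755390167), (0.05282680317759514, 0.11458978056907654), 75.76885986328125)
```

```bash
cat >> h.py <<'E'
def quat(yaw):  # tool down, tool y along heading yaw
    m=np.array([np.cos(yaw),np.sin(yaw),0]);z=np.array([0,0,-1.]);x=np.cross(m,z)
    from scipy.spatial.transform import Rotation as R
    return R.from_matrix(np.stack([x,m,z],1)).as_quat()
YM=np.radians(-16.5);YP=np.radians(-14.5)
uM=np.array([np.cos(YM),np.sin(YM)]);uP=np.array([np.cos(YP),np.sin(YP)])
MID=np.array([.5394,.291]);HEAD=np.array([.613,-.243]);TIP=np.array([.5435,-.225]);MAT=np.array([.554,.280])
E
python3 - <<'E'
from h import *
g=MID-.036*uM
for p,y in [((*g,.006),YM),((*(TIP-.063*uP),.003),YP),((*(TIP-.143*uP),.06),YP),((*HEAD,.182),YP)]:
    print(np.round(p,3),np.round(inverse_kinematics(p,quat(y)),2))
move_ptp((*g,.17),quat(YM))
d=capture("wrist");cv2.imwrite("pics/w1.png",d["image"])
np.savez("w1.npz",**d)
for n in ["moistener","moistener_roller","mat"]:
    print(n,[(np.round(x["xy"]),round(x["conf"],2)) for x in spot_in("wrist",n)[:2]])
print(proj(d,[[*MID,.033],[*g,.043]]),current_clock())
W=cloud(d).reshape(-1,3);q=W[(np.hypot(W[:,0]-.54,W[:,1]-.29)<.09)&(W[:,2]>.025)&(W[:,2]<.036)]
print(len(q),cv2.minAreaRect(q[:,:2].astype(np.float32)))
E
```

```text
[0.505 0.301 0.006] [ 0.42  0.61  1.73 -0.    0.81 -0.86]
[ 0.483 -0.209  0.003] [-0.54  0.56  1.87 -0.    0.71 -1.86]
[ 0.405 -0.189  0.06 ] [-0.59  0.38  2.01 -0.    0.75 -1.91]
[ 0.613 -0.243  0.182] [-0.48  0.48  1.42 -0.    1.24 -1.8 ]
moistener [(array([246., 216.]), 0.92)]
moistener_roller [(array([249., 218.]), 0.9)]
mat [(array([219., 212.]), 0.96), (array([390.,  68.]), 0.36)]
[[247.08527705 226.2847728 ]
 [247.02853315 193.53517658]] 3.675
1819 ((0.5372614860534668, 0.2920371890068054), (0.05621505156159401, 0.11590072512626648), 73.24825286865234)
```

View pics/w1.png

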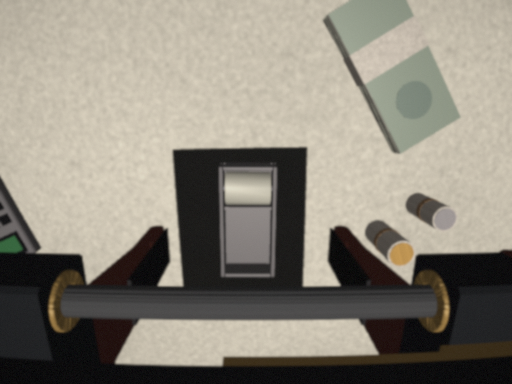

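The wrist view shows the tray upright at (247,220), roller end at the top (247,188), with its axes square to the jaws. The rim measures 116 × 56 mm, which matches the given size. I'll grasp with the refined centre.

```bash
cat >> h.py <<'E'
MID=np.array([.5373,.2920]);YM=np.radians(-16.7);uM=np.array([np.cos(YM),np.sin(YM)])
E
python3 - <<'E'
from h import *
g=MID-.036*uM
move_ptp((*g,.08),quat(YM))
print(servo_line((*g,.006),rate=.08,contact_N=10))
print(current_position(),current_force())
move_gripper(.04);print("gap",current_finger_gap())
f0=current_force()
servo_line((*g,.056),rate=.06)
print("gap",current_finger_gap(),current_force()-f0,current_torque(),current_clock())
for c in["scene","wrist"]:
    d=capture(c);np.savez(c+"2.npz",**d)
    cv2.imwrite(f"pics/{c}2.png",d["image"] if c=="wrist" else cv2.resize(d["image"][150:270,280:440],None,fx=5,fy=5))
E
```

```text
False
[0.50323835 0.30252717 0.00639345] [-0.61286398  0.33035348  0.65661048]
gap 0.05572259890572511
gap 0.05560727787083198 [ 1.23498738  1.02527782 -5.22656209] [0.03675707 0.07749204 0.00049001] 6.7833
```

View pics/scene2.png

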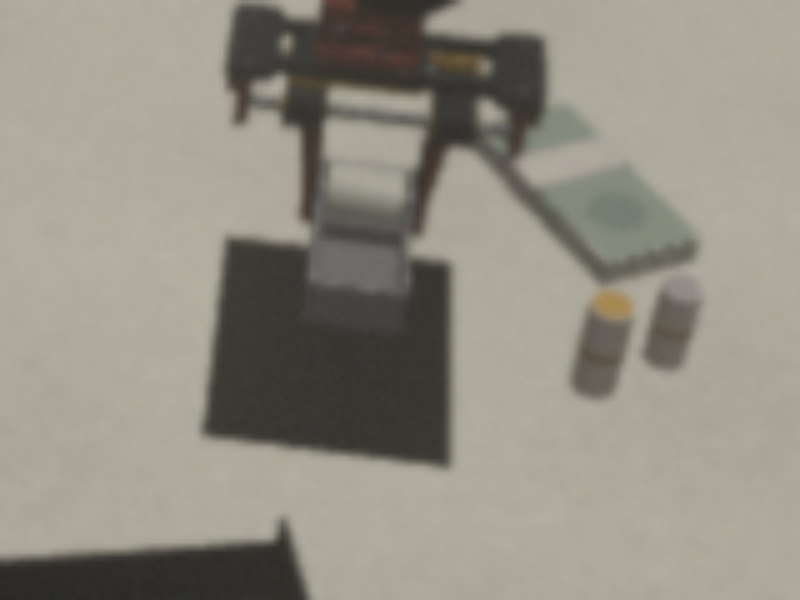

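View pics/wrist2.png

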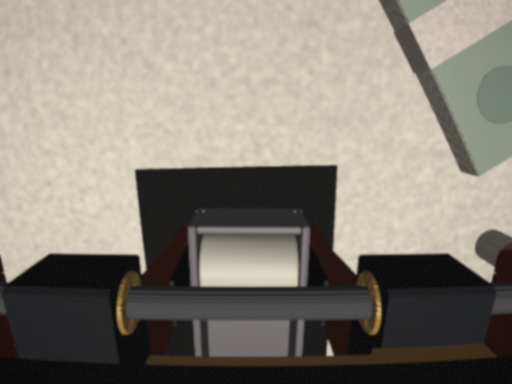

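The tray is held at the roller (scene crop ~(365,190)) and clear of the mat. Next I'll check its tilt, then carry it.

```bash
cat >> h.py <<'E'
def rimtilt(d,c,zl,zh,yaw):
    W=cloud(d).reshape(-1,3);u=np.array([np.cos(yaw),np.sin(yaw)]);v=np.array([-u[1],u[0]])
    q=W[(W[:,2]>zl)&(W[:,2]<zh)];l=(q[:,:2]-c)@u;m=(q[:,:2]-c)@v
    k=(abs(l)<.07)&(abs(m)<.035);l,m,z=l[k],m[k],q[k,2]
    for a in np.arange(-.065,.07,.01):
        s=abs(l-a)<.005
        if s.sum()>3: print(round(a,3),s.sum(),np.percentile(z[s],[5,50,95]).round(4))
E
python3 - <<'E'
from h import *
rimtilt(dict(np.load("scene2.npz")),MID,.04,.11,YM)
rimtilt(dict(np.load("scene0.npz")),MID,-.01,.06,YM)
E
```

```text
-0.055 17 [0.0709 0.0828 0.0863]
-0.045 14 [0.0594 0.0879 0.0922]
-0.035 42 [0.0574 0.0924 0.0946]
-0.025 159 [0.0632 0.0861 0.1058]
-0.015 110 [0.0587 0.0742 0.0885]
-0.005 65 [0.0569 0.0609 0.0812]
0.005 45 [0.0568 0.0596 0.0835]
0.015 43 [0.0572 0.059  0.0823]
0.025 36 [0.0576 0.0597 0.0851]
0.035 7 [0.08   0.0835 0.0869]
0.045 8 [0.078  0.0817 0.0857]
0.055 98 [0.0545 0.0708 0.0847]
0.065 85 [0.0574 0.0696 0.0839]
-0.065 6 [0.0024 0.0035 0.0081]
-0.055 23 [0.0025 0.0276 0.035 ]
-0.045 21 [0.0013 0.0326 0.0419]
-0.035 51 [0.0033 0.0418 0.0449]
-0.025 89 [0.0052 0.0363 0.0446]
-0.015 112 [0.0055 0.0246 0.0385]
-0.005 79 [0.004  0.0118 0.0288]
0.005 48 [0.0031 0.0092 0.0342]
0.015 53 [0.0037 0.0093 0.0341]
0.025 49 [0.0041 0.0106 0.0347]
0.035 21 [0.0025 0.0065 0.0358]
0.045 18 [0.0011 0.007  0.0353]
0.055 104 [0.003  0.0202 0.0338]
0.065 138 [0.0018 0.0108 0.0328]
```

```bash
python3 - <<'E'
from h import *
g=MID-.036*uM
servo_line((*g,.09),rate=.1)
a=TIP-.143*uP; b=TIP-.063*uP
servo_line((*a,.08),quat(YP),rate=.15)
servo_line((*b,.06),quat(YP),rate=.08)
print("gap",current_finger_gap(),current_position(),current_force(),current_clock())
for c in["scene","top"]:
    d=capture(c);np.savez(c+"3.npz",**d)
    s=d["image"][140:260,100:260] if c=="scene" else d["image"][130:250,260:420]
    cv2.imwrite(f"pics/{c}3.png",cv2.resize(s,None,fx=5,fy=5,interpolation=cv2.INTER_CUBIC))
    if c=="scene": rimtilt(d,b+.036*uP,.04,.11,YP)
E
```

```text
gap 0.05607849029481244 [ 0.48185224 -0.20892378  0.05996617] [ 0.0045532   0.21434724 -3.64348357] 12.05
-0.055 11 [0.0854 0.0873 0.0893]
-0.045 13 [0.0727 0.0935 0.1032]
-0.035 53 [0.0686 0.0962 0.1036]
-0.025 146 [0.0663 0.0918 0.1042]
-0.015 110 [0.0646 0.0809 0.0918]
-0.005 74 [0.0608 0.0673 0.0863]
0.005 49 [0.0613 0.0653 0.089 ]
0.015 33 [0.0605 0.0655 0.0855]
0.025 26 [0.0617 0.0645 0.0871]
0.035 15 [0.061  0.0807 0.0888]
0.045 12 [0.0619 0.0766 0.0875]
0.055 38 [0.0599 0.0743 0.0888]
0.065 22 [0.0647 0.0741 0.0872]
```

View pics/scene3.png

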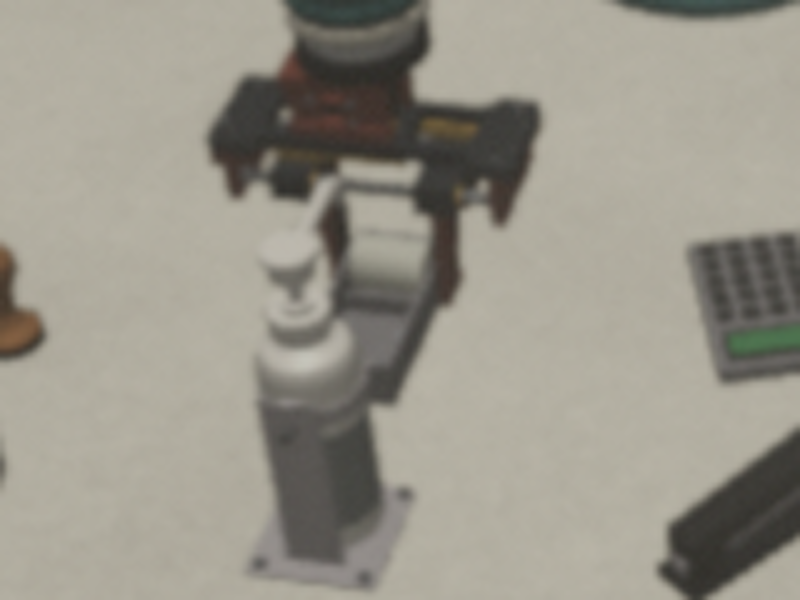

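View pics/top3.png

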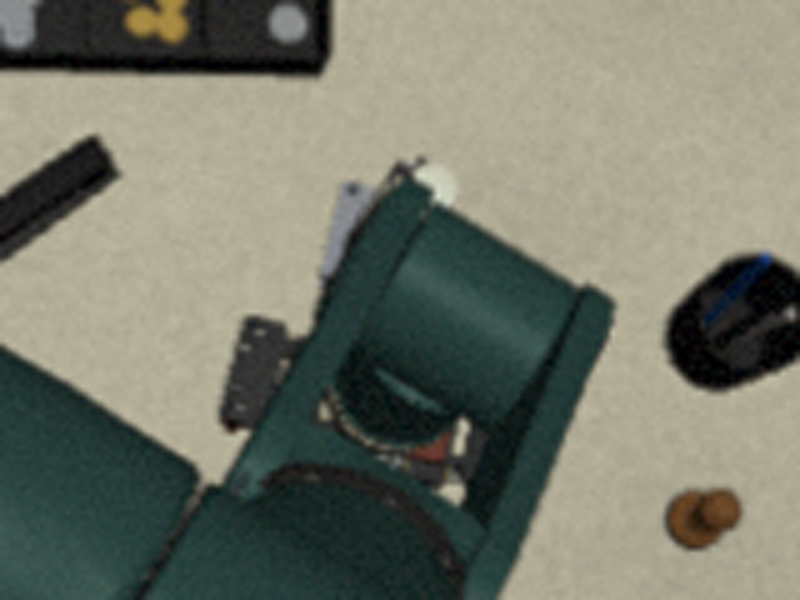

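The scene crop shows the spout (330,185) ahead of the roller, with the trough beneath it. The top crop shows the wrist link reaching over towards the pump head at (437,185). I need the height of that link before lowering the arm.

```bash
python3 - <<'E'
from h import *
for c in ["scene","top"]:
    W=cloud(dict(np.load(c+"3.npz"))).reshape(-1,3)
    W=W[~np.isnan(W[:,0])]
    l=(W[:,:2]-HEAD)@uP; m=(W[:,:2]-HEAD)@np.array([-uP[1],uP[0]])
    print(c,"l along pump x from head axis; zmin, zmax, of points z>.205")
    for a in np.arange(-.2,.03,.02):
        s=(abs(l-a)<.01)&(abs(m)<.09)&(W[:,2]>.205)
        if s.sum(): print(round(a,2),s.sum(),np.percentile(W[s,2],[0,2,50,100]).round(3))
E
```

```text
scene l along pump x from head axis; zmin, zmax, of points z>.205
-0.2 526 [0.457 0.465 0.531 0.587]
-0.18 485 [0.436 0.446 0.518 0.57 ]
-0.16 424 [0.205 0.419 0.505 0.55 ]
-0.14 525 [0.205 0.24  0.485 0.531]
-0.12 1082 [0.205 0.208 0.423 0.515]
-0.1 2197 [0.221 0.23  0.387 0.496]
-0.08 399 [0.396 0.413 0.447 0.481]
top l along pump x from head axis; zmin, zmax, of points z>.205
-0.2 171 [0.427 0.44  0.546 0.581]
-0.18 468 [0.228 0.256 0.457 0.565]
-0.16 701 [0.222 0.229 0.471 0.546]
-0.14 462 [0.262 0.321 0.482 0.527]
-0.12 376 [0.445 0.462 0.48  0.512]
-0.1 185 [0.442 0.454 0.474 0.494]
-0.08 26 [0.427 0.44  0.466 0.472]
```

The wrist link is above 0.39 m near the pump, and the gripper body stays about 20 mm short of the spout. It's safe to lower.

```bash
python3 - <<'E'
from h import *
a=TIP-.143*uP; b=TIP-.063*uP
servo_line((*b,.012),rate=.06)
f=current_force()
print(servo_line((*b,.0015),rate=.015,contact_N=4),current_position(),current_force()-f)
move_gripper(.085);print("gap",current_finger_gap())
servo_line((*b,.075),rate=.08)
servo_line((*a,.09),rate=.12)
print(current_force(),current_clock())
for c in["scene","top","wrist"]:
    d=capture(c);np.savez(c+"4.npz",**d)
    s=d["image"][140:260,100:260] if c=="scene" else d["image"][130:250,260:420] if c=="top" else d["image"]
    cv2.imwrite(f"pics/{c}4.png",cv2.resize(s,(640,480),interpolation=cv2.INTER_CUBIC))
    W=cloud(d).reshape(-1,3); 
    m0=b+.036*uP
    q=W[(np.hypot(*(W[:,:2]-m0).T)<.085)&(W[:,2]>.021)&(W[:,2]<.034)]
    if len(q)>5: print(c,len(q),cv2.minAreaRect(q[:,:2].astype(np.float32)))
    rimtilt(d,m0,-.01,.06,YP) if c!="top" else 0
print(m0)
E
```

```text
True [ 0.48245234 -0.20919255  0.0030953 ] [-0.64166923  0.85086335  6.03031519]
gap 0.08495127502235425
[ 0.37898749 -0.17014273 -0.06203399] 16.2083
scene 169 ((0.5214340090751648, -0.21812750399112701), (0.05499556288123131, 0.1222398579120636), 78.55216217041016)
-0.065 8 [-0.0003  0.0019  0.0038]
-0.055 24 [0.0003 0.0287 0.0325]
-0.045 32 [-0.001   0.0258  0.0383]
-0.035 50 [0.0004 0.0335 0.0426]
-0.025 102 [0.0042 0.0336 0.043 ]
-0.015 94 [0.0021 0.0236 0.0363]
-0.005 66 [0.0019 0.009  0.0258]
0.005 41 [0.0008 0.0068 0.0316]
0.015 36 [0.0001 0.0059 0.0316]
0.025 31 [0.0013 0.0077 0.0313]
0.035 23 [-0.0003  0.0056  0.0312]
0.045 23 [-0.0004  0.0135  0.0291]
0.055 32 [0.0008 0.0155 0.0307]
0.065 40 [-0.0001  0.0103  0.0307]
top 56 ((0.5559203624725342, -0.20336291193962097), (0.05403696000576019, 0.09418798983097076), 39.557456970214844)
wrist 868 ((0.49597981572151184, -0.21191555261611938), (0.05611676722764969, 0.07319866865873337), 75.5058364868164)
-0.065 871 [-0.0008  0.0002  0.0014]
-0.055 1562 [-0.0002  0.0131  0.0297]
-0.045 95 [-0.0007  0.0002  0.0012]
-0.035 61 [-0.0002  0.0393  0.0403]
-0.025 225 [0.029  0.037  0.0388]
-0.015 122 [0.0196 0.0296 0.0309]
-0.005 268 [0.0005 0.0061 0.0307]
0.005 695 [0.0005 0.0053 0.0302]
0.015 595 [0.0001 0.0052 0.0175]
0.025 529 [0.     0.0051 0.0063]
0.035 207 [-0.0001  0.0049  0.0059]
0.045 29 [-0.0008  0.0001  0.0011]
[ 0.51736001 -0.21823974]
```

View pics/scene4.png

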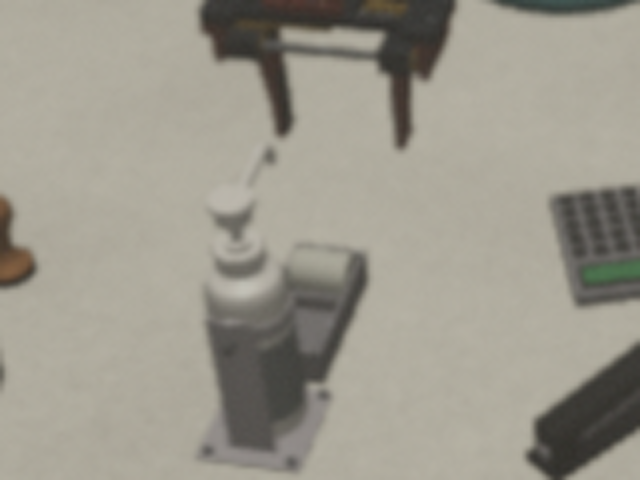

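View pics/wrist4.png

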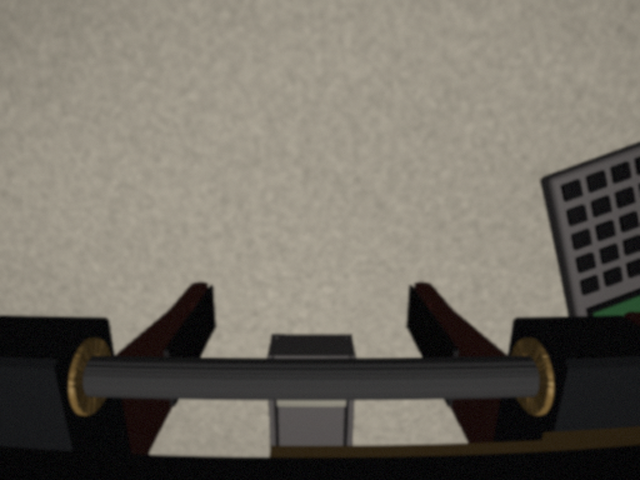

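View pics/top4.png

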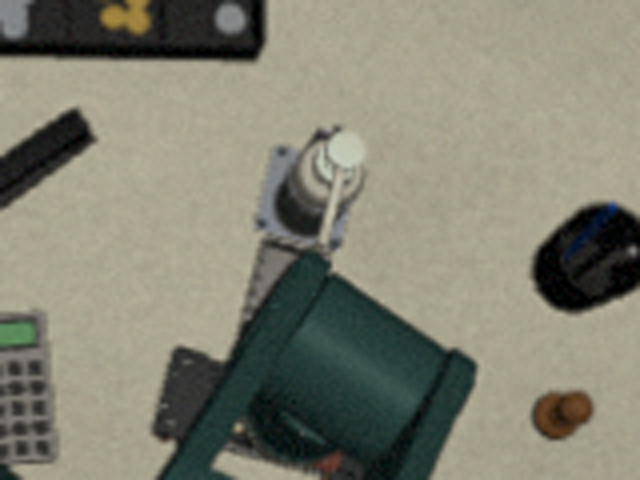

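The tray stands level under the spout: floor about 5 mm, rim about 30 mm all along. The scene crop shows it at (325,310), behind the bottle. Next I'll move above the head with shut fingers. From there the wrist camera looks down on the spout and trough.

```bash
python3 - <<'E'
from h import *
a=TIP-.143*uP
servo_line((*a,.26),rate=.2)
move_gripper(0.0)
move_ptp((*HEAD,.27),quat(YP))
print(current_position(),current_clock())
d=capture("wrist");np.savez("w5.npz",**d);cv2.imwrite("pics/w5.png",d["image"])
for n in ["spout_tip","press_top","moistener_trough"]:
    print(n,[(np.round(x["xy"]),round(x["conf"],2)) for x in spot_in("wrist",n)[:2]])
print(proj(d,[[*HEAD,.198],[*TIP,.171],[*(TIP-.005*uP),.03],[*(TIP-.063*uP),.04]]))
W=cloud(d).reshape(-1,3);l=W-[*TIP,0];k=np.hypot(l[:,0],l[:,1])<.13
q=W[k&(W[:,2]>.026)&(W[:,2]<.034)];print("rim",len(q),cv2.minAreaRect(q[:,:2].astype(np.float32)))
q=W[k&(W[:,2]>.165)&(W[:,2]<.205)];print("sp",len(q),cv2.minAreaRect(q[:,:2].astype(np.float32)),q.min(0),q.max(0))
E
```

```text
[ 0.61178237 -0.24262266  0.26956647] 19.5333
spout_tip [(array([250., 193.]), 0.63), (array([411.,  25.]), 0.51)]
press_top [(array([245., 195.]), 0.78)]
moistener_trough [(array([249.,  88.]), 0.8)]
[[247.51197371 211.51947426]
 [247.60755523 115.47044854]
 [247.93169411 111.81513001]
 [247.91143677  60.6207297 ]]
rim 1123 ((0.5275365710258484, -0.2201259732246399), (0.056902240961790085, 0.13420988619327545), 75.77591705322266)
sp 2158 ((0.5808904767036438, -0.23523840308189392), (0.02939012087881565, 0.09031658619642258), 75.75463104248047) [ 0.5368139  -0.2577695   0.17610921] [ 0.62519406 -0.22047767  0.20020356]
```

View pics/w5.png

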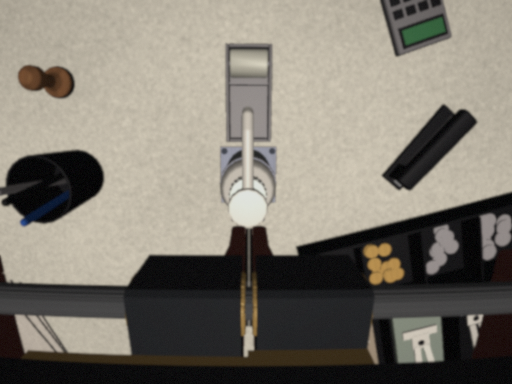

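The wrist view shows the spout tip at (248,112), inside the open trough (columns 232–267, rows 85–135). The head is at (247,208), under the shut fingers. Pressing now.

```bash
python3 - <<'E'
from h import *
H=np.array([.611,-.2427])
servo_line((*H,.206),rate=.08)
f=current_force()
r=servo_line((*H,.174),rate=.02,contact_N=22)
print(r,current_position(),current_force()-f)
sleep(.3);print(current_position(),current_force()-f)
d=capture("scene");crop(d,130,160,90,70,"press.png",6);W=cloud(d)
servo_line((*H,.206),rate=.04)
print(current_force()-f)
servo_line((*H,.27),rate=.15)
d=capture("wrist");cv2.imwrite("pics/w6.png",d["image"])
W=cloud(d).reshape(-1,3);k=np.hypot(*(W[:,:2]-H).T)<.012;q=W[k&(W[:,2]<.25)];print("head z",np.median(q[:,2]),current_clock())
k=np.hypot(W[:,0]-TIP[0],W[:,1]-TIP[1])<.13
q=W[k&(W[:,2]>.026)&(W[:,2]<.034)];print("rim",len(q),cv2.minAreaRect(q[:,:2].astype(np.float32)))
E
```

```text
True [ 0.61111537 -0.24275297  0.18279343] [-2.40533951  1.66818608  8.84796849]
[ 0.61111067 -0.24276161  0.18300508] [-2.07788493  0.36599154  9.55103191]
[-0.05732021  0.06194    -0.99549789]
head z 0.19823775261940435 23.5833
rim 1196 ((0.5288683176040649, -0.2207561731338501), (0.05671107396483421, 0.13871270418167114), 75.19488525390625)
```

View pics/press.png

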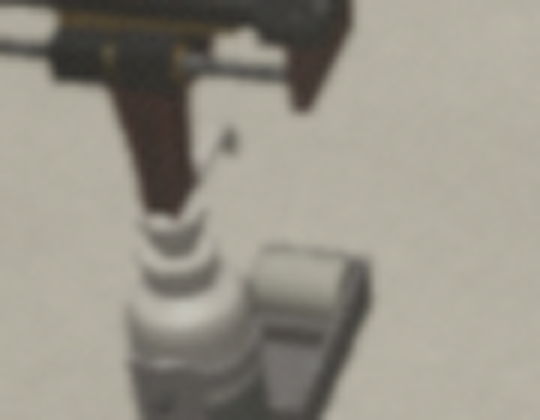

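View pics/w6.png

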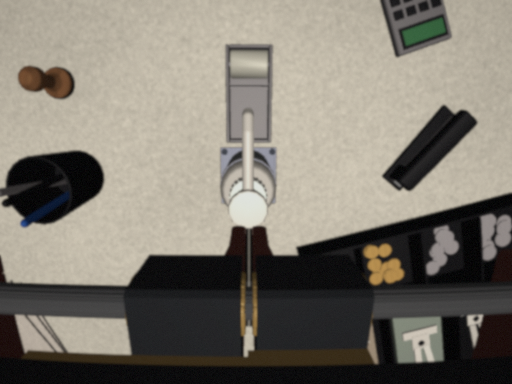

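The press stopped at z = 0.183 with only about 9.6 N, so it may have been a hair short of the stop. The spout is still over the trough, so I'll press again in small steps until the force clearly rises past the spring's.

```bash
python3 - <<'E'
from h import *
H=np.array([.611,-.2427])
servo_line((*H,.205),rate=.1)
sleep(.1);f=current_force()[2]
servo_line((*H,.186),rate=.03)
for z in [.184,.183,.182,.181,.180,.179,.178]:
    servo_line((*H,z),rate=.02); sleep(.1)
    F=current_force()[2]-f; p=current_position()[2]; print(z,round(p,4),round(F,1))
    if F>22: break
sleep(.2);print(current_position(),current_force()[2]-f)
servo_line((*H,.206),rate=.04)
servo_line((*H,.27),rate=.15)
d=capture("wrist");cv2.imwrite("pics/w7.png",d["image"])
W=cloud(d).reshape(-1,3);k=np.hypot(*(W[:,:2]-H).T)<.012;q=W[k&(W[:,2]<.25)];print("head z",np.median(q[:,2]),current_clock())
E
```

```text
0.184 0.1851 8.8
0.183 0.1841 8.7
0.182 0.1832 9.0
0.181 0.1823 10.5
0.18 0.1823 14.8
0.179 0.1822 20.6
0.178 0.1821 25.7
[ 0.61165937 -0.24301974  0.18213684] 25.20819734599953
head z 0.1982153219452774 29.3917
```

The head bottomed hard at z = 0.182 with 25 N, which is the full 16 mm, and it sprang back to 0.198. Now I'll regrasp the tray.

```bash
python3 - <<'E'
from h import *
a=TIP-.143*uP; b=TIP-.063*uP
servo_line((*a,.26),rate=.2)
move_gripper(.085)
servo_line((*a,.08),rate=.15)
servo_line((*b,.075),rate=.08)
print(servo_line((*b,.0035),rate=.06,contact_N=8),current_position())
move_gripper(.04);print("gap",current_finger_gap())
servo_line((*b,.055),rate=.06)
servo_line((*a,.08),rate=.08)
print("gap",current_finger_gap(),current_force(),current_clock())
t=MAT-.036*uM
servo_line((*t,.09),quat(YM),rate=.15)
d=capture("scene");crop(d,290,150,120,100,"s8.png",5);rimtilt(d,MAT,.05,.14,YM)
print("gap",current_finger_gap(),current_position(),current_clock())
E
```

```text
False [ 0.48278596 -0.20938486  0.00385253]
gap 0.055756976329388135
gap 0.05611588557502937 [ 0.06245091  0.03607294 -2.4618565 ] 38.55
-0.055 12 [0.102  0.1181 0.1192]
-0.045 21 [0.0907 0.1173 0.1253]
-0.035 42 [0.0951 0.1261 0.1295]
-0.025 143 [0.0974 0.1211 0.1342]
-0.015 132 [0.0927 0.108  0.1227]
-0.005 65 [0.0909 0.096  0.1176]
0.005 50 [0.0904 0.0931 0.1167]
0.015 46 [0.0905 0.0922 0.1179]
0.025 33 [0.0894 0.0928 0.1165]
0.035 8 [0.1008 0.1176 0.1199]
0.045 7 [0.116  0.1175 0.1194]
0.055 82 [0.0898 0.1059 0.1183]
0.065 114 [0.0898 0.1029 0.1176]
gap 0.05590642543875719 [0.51945564 0.29007999 0.09000361] 42.0333
```

View pics/s8.png

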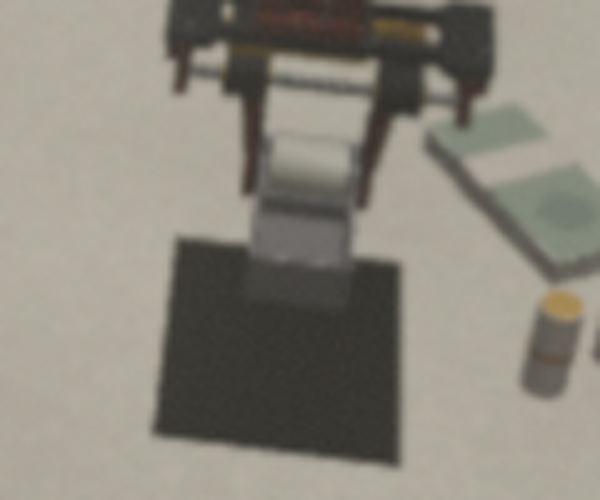

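The tray is held level above the mat (crop ~(300,220)). I'll place it at the mat's centre.

```bash
python3 - <<'E'
from h import *
t=MAT-.036*uM
servo_line((*t,.016),rate=.06)
print(servo_line((*t,.0045),rate=.015,contact_N=4),current_position())
move_gripper(.085);print("gap",current_finger_gap())
servo_line((*t,.10),rate=.08)
servo_line((*(t-.11*uM),.20),rate=.15)
print(current_force(),current_clock())
for c in["scene","top","wrist"]:
    d=capture(c);cv2.imwrite(f"pics/{c}9.png",d["image"])
    if c!="top": rimtilt(d,MAT,-.01,.06,YM)
    W=cloud(d).reshape(-1,3)
    q=W[(np.hypot(*(W[:,:2]-MAT).T)<.085)&(W[:,2]>.025)&(W[:,2]<.036)];print(c,len(q),cv2.minAreaRect(q[:,:2].astype(np.float32)) if len(q)>5 else 0)
    for n in (["mat","calculator","stapler","note_bundle","coin_roll_a","pen_cup","desk_stamp"] if c!="wrist" else ["mat"]):
        for r in silhouettes(c,n)[:1]:
            p=W[r["region"].ravel()];print(c,n,round(r["conf"],2),np.nanmedian(p,0).round(3))
E
```

```text
True [0.51943815 0.29028315 0.00658573]
gap 0.08482880642065382
[ 0.41898851 -0.02938127 -0.16119488] 47.1417
-0.065 10 [0.0002 0.0044 0.0069]
-0.055 25 [0.0031 0.0327 0.0349]
-0.045 22 [0.003  0.0292 0.0422]
-0.035 57 [0.0053 0.0415 0.0454]
-0.025 95 [0.0046 0.0355 0.0446]
-0.015 111 [0.004  0.0223 0.0372]
-0.005 77 [0.0039 0.0108 0.0326]
0.005 52 [0.005  0.0087 0.0355]
0.015 56 [0.0036 0.0087 0.0355]
0.025 53 [0.0027 0.01   0.0341]
0.035 17 [0.0024 0.0079 0.0342]
0.045 15 [0.0021 0.0076 0.0351]
0.055 115 [0.0043 0.0185 0.0338]
0.065 132 [0.0019 0.0074 0.0342]
scene 183 ((0.5582718253135681, 0.2777255177497864), (0.056504249572753906, 0.12083621323108673), 73.20079803466797)
scene mat 0.86 [0.574 0.265 0.004]
scene calculator 0.85 [0.465 0.004 0.016]
scene stapler 0.76 [ 0.652 -0.011  0.035]
scene note_bundle 0.97 [0.449 0.464 0.021]
scene coin_roll_a 0.5 [0.589 0.467 0.034]
scene pen_cup 0.89 [ 0.587 -0.469  0.068]
scene desk_stamp 0.6 [ 0.446 -0.455  0.024]
top 165 ((0.5563231706619263, 0.28074103593826294), (0.05898131802678108, 0.11712263524532318), 72.3422622680664)
top mat 0.8 [0.55  0.269 0.002]
top calculator 0.93 [0.451 0.008 0.014]
top stapler 0.79 [ 0.636 -0.002  0.042]
top note_bundle 0.76 [0.395 0.463 0.02 ]
top coin_roll_a 0.46 [0.599 0.416 0.057]
top pen_cup 0.67 [ 0.558 -0.471  0.059]
top desk_stamp 0.58 [ 0.434 -0.448  0.018]
-0.065 448 [0.0021 0.0032 0.0045]
-0.055 979 [0.0028 0.023  0.0338]
-0.045 578 [0.0033 0.0381 0.0424]
-0.035 395 [0.0031 0.0423 0.0437]
-0.025 80 [0.0025 0.0038 0.0335]
-0.015 54 [0.0021 0.0033 0.0044]
0.025 39 [0.0314 0.0331 0.0344]
0.035 94 [0.008  0.0244 0.0339]
0.045 329 [0.0033 0.0082 0.0336]
0.055 759 [0.0041 0.0202 0.0333]
0.065 41 [0.0024 0.0034 0.0045]
wrist 1081 ((0.5539112091064453, 0.28034600615501404), (0.05637131258845329, 0.11626801639795303), 73.06240844726562)
wrist mat 0.95 [0.507 0.294 0.003]
```

View pics/scene9.png

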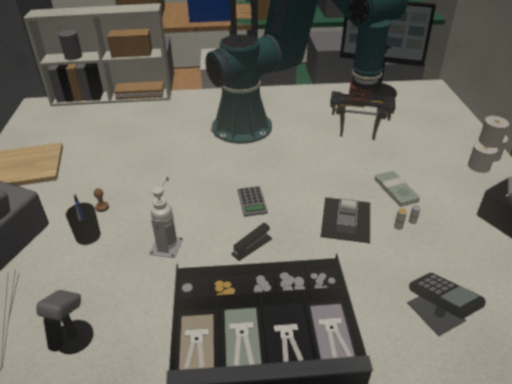

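View pics/top9.png

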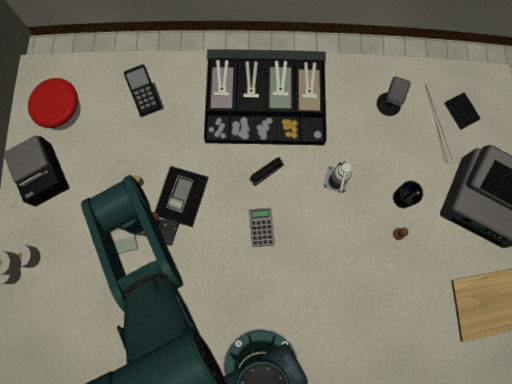

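The scene view shows the tray centred on the mat at (347,213), with everything else where it was and the pump head up at (160,188). The wrist camera puts the tray at (0.554, 0.280), which is the mat's centre, and level (rim at 33–34 mm at both ends). Handing in.

```bash
python3 -c "
from bench import *
close_job()"
```

```text
the job is handed in; nothing more can be done
```

The moistener was topped up and is back on its mat, and I handed the job in at about 47.5 s. No verdict was reported.

- **Filling:** I gripped the tray at the roller and stood it under the spout. A wrist picture showed the spout tip over the open trough.
- **Pump pressed twice:** The first press stopped about 1 mm short of the head's full travel, at 9.6 N. I pressed again with the spout still over the trough. That press reached the stop, 16 mm down at 25 N, and the head came back up to 0.198 m.
- **Return to the mat:** The wrist camera puts the tray at (0.554, 0.280), which matches the mat's centre. It is level, with the rim at 33–34 mm at both ends.
- **Camera disagreement:** The scene and top cameras place the tray up to 5 mm from that point. The mat extends about 32 mm beyond each end of the tray, so it is still wholly on it.
- **Other items:** Apart from two readings in the top view, everything I re-measured was within a few millimetres of its starting place. The note bundle shifted because the arm was in front of it. The stapler read 7 mm off there but only 3 mm off in the scene view. Coin roll b was checked only by eye, and the robot was clear of everything.

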